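# Put the gauge pin back in its case

## Task

Draw the blue-handled gauge pin straight out of the sleeve block without forcing it sideways, and lay it gently (do not drop it) in the two V-rests of the open red case, handle end away from the hinge, so that it lies flat with nothing above the rim. Let go of it, then close the lid fully without slamming it. Leave the brass bar and the dial gauge where they are.

Things in the scene. Friction and masses are not known exactly. Their poses are not given: they have to be found in the camera images.
- pin_center (a point): loose gauge pin, 135 mm long, 0.12 kg: blue round handle 16 mm in diameter, 60 mm long, with black rings, and a steel shaft 12 mm in diameter, 75 mm long. Point on its axis, half-way along (7.5 mm into the shaft). Its x axis runs from handle to shaft tip; the pin may roll about it. At the start it lies level, the shaft in the block's bore, the handle sticking out at the front
- pin_grip (a point): point on the pin's axis 27.5 mm from pin_center towards the handle end (40 mm from that end): a good place to grip the handle; axes as pin_center. At the start 6 to 16 mm of bare shaft show between handle and block
- block: steel sleeve block fixed to the bench, 60 mm along its x, 50 mm wide, 62 mm high, on a foot 60 x 100 x 10 mm with two screw heads up to 16 mm high. Origin: centre of its underside. A 13.5 mm bore runs right through along its x axis
- bore_mouth (a point): centre of the bore's front mouth, 30 mm along -x from the block's origin, 40 mm above the bench; axes as the block. The pin is drawn out along -x of the block and is clear once pin_center is 67.5 mm in front (-x) of this point
- case: red case fixed to the bench, outside 165 mm (x) by 124 mm (y), rim 46 mm above the bench, walls 6 mm, inner floor at 6 mm (inside 153 x 112 mm). Origin: centre of its underside; hinge along its +x edge, front at -x. Two black V-rests, 10 mm thick, stand across it at x = -52 and +52 mm
- case_center (a point): middle of the case, 28 mm above the bench, axes as the case. The 90-degree Vs lie on the line through it along x; their lowest point is 16.7 mm, their tips 40 mm above the bench, 23 mm to either side. The pin belongs along x in both, pin_center here in plan (ends up about 26.5 mm above the bench), handle's axis at 28 mm
- case_lid_hinge (a point): point on the lid's hinge axis, middle of the case's +x edge, 82.5 mm along x from the case's origin, 46.5 mm above the bench. The axis is parallel to the case's y. The lid is a plate 165 mm long from the hinge, 124 mm wide, 8 mm thick, with no handle
- case_lid (a joint): opening angle of the lid, rad: 0 is shut on the rim (top 54.5 mm above the bench), 1.57 upright, stop at 1.6; starts at 1.35 to 1.5. A stiff hinge (0.18 N m, about 1.1 N at the free edge; lid 0.15 kg) holds the lid where it is left: push it over from behind (hinge side) and press it down until shut
- brass_bar: bystander: upright brass round bar 28 mm in diameter, 38 mm high; origin at the centre of its underside; leave it
- dial_gauge: bystander: dial indicator lying flat, 58 x 117 x 18 mm; origin below its middle; leave it

How it is judged:
On the way, in this order (a step that is already met when the one before it is completed fails the run):
1. the pin is drawn clear of the sleeve block (x of pin_center in the frame of block below -0.1 m), for 0.1 s.
2. the pin lies released in both V-rests, handle away from the hinge, with the lid still open (x of pin_center in the frame of case between -0.014 and 0.014 m and y of pin_center in the frame of case between -0.008 and 0.008 m and z of pin_center in the frame of case between 0.018 and 0.034 m and x of pin_grip in the frame of case below 0 m and angle between the x axis of pin_center and the x axis of case, either way round below 0.08 rad and value of joint case_lid above 0.9 rad and contact force between the fingers and pin below 0.05 N and linear speed of pin below 0.05 m/s), for 0.2 s.
At the end, for the whole second after the job is handed in: The pin lies at rest and released in both V-rests of the case (centre within 14 mm along and 8 mm across the case's middle and 18 to 34 mm above the bench, axis within 0.08 rad of the case's length, handle away from the hinge) and the lid is shut (within 0.05 rad) (x of pin_center in the frame of case between -0.014 and 0.014 m and y of pin_center in the frame of case between -0.008 and 0.008 m and z of pin_center in the frame of case between 0.018 and 0.034 m and x of pin_grip in the frame of case below 0 m and angle between the x axis of pin_center and the x axis of case, either way round below 0.08 rad and value of joint case_lid below 0.05 rad and linear speed of pin below 0.02 m/s); the robot touches nothing.
It fails at once if the pin is forced against the sleeve block (over 30 N) (contact force between pin and block above 30 N).
It fails at once if the pin is dropped (falls faster than 0.6 m/s with nothing holding it) (linear speed of pin above 0.6 m/s and contact force between the fingers and pin below 0.05 N).
It fails at once if the lid is slammed (faster than 3 rad/s) (velocity of joint case_lid below -3 rad/s).
It fails at once if the brass bar is moved by more than 30 mm (distance of brass_bar from where it was at the start of the episode above 0.03 m).
It fails at once if the dial gauge is moved by more than 30 mm (distance of dial_gauge from where it was at the start of the episode above 0.03 m).
It also fails if it takes over 70 s, if anything falls off the work surface, if the arm or the gripper's body presses on something with over 40 N, if the wrist force passes 120 N, or if a joint passes its speed limit or range.

## Robot

A 7-joint arm with a two-finger parallel gripper is mounted at the origin on a cart in front of the work surface, level with it; the furniture and walls round the work are solid. World frame = base frame: x ahead of the robot, y to its left, z up, the work surface at z = 0. Lengths are in m, angles in rad, forces in N, time in s.
With the tool pointing down it reaches from about 0.425 to 0.925 m from the base axis. Payload 6.8 kg.
Tool frame: the origin (TCP) lies at the very end of the fingers, on their centre line; the grasp point (between the pads) lies 19 mm behind it (r.tcp_to_grasp is the distance from the TCP to the grasp point, in m); z points along the fingers, y is the line along which they close (so a half turn about z gives the same grasp; the last joint's range is limited). The gripper opens to 85 mm and grips with 20 to 120 N. Pads are 22 mm wide; open, the fingers measure 114 mm over their backs; the gripper's body (76 mm by 85 mm) begins 54 mm behind the grasp point. The pads swing forward as they close: fully open they stand 13 mm farther back than shut.
Start: joints at [1.21, 0.477, 0.022, 1.555, -0.011, 1.109, -0.083], TCP at [0.169, -0.654, 0.231] pointing down, gripper open.
Joint ranges: [-2.96, 2.96], [-0.34, 2.1], [-1.41, 1.46], [0.24, 2.44], [-1.37, 4.51], [0.17, 1.92], [-2.96, 2.96]. Speed limits (rad/s): [2.39, 2.39, 3.14, 3.14, 3.14, 3.14, 3.14].

## Interface

Orientations are given as a rotation vector (axis times angle).
In Python, from bench import r gives the robot as it stands.
- The arm moves only by the tool step_arm, never from a script. Its argument "moves" is a list of rows, each a list of 7 numbers: the shift along the tool's x, y, z in mm, then the turn, a rotation vector about the tool's x, y, z in rad, then the finger opening in mm, from 0 to 85.4. A call has 1 to 8 rows; each row is the pose to reach, as a shift and turn from the pose commanded when the call began, along the tool's axes at that moment; what a row does not reach only later rows make up. A row lasts 1/10 s, in which the tool goes at most 50 mm and 8.59 degrees, less where a joint would pass 70% of its speed; a pose out of reach is approached as far as the arm can. A call with a gripper value outside its range is refused whole. The fingers move at their own pace and stop on an object; "grip_force" is the grip in N (left out, the last holds). Time passes only in rows, so rows that repeat a pose let the fingers close. It gives the time, the measured TCP pose, the force, the opening and the grip force at its end, in the units of the state.
- r.get_obs(): the state, without advancing time (a new reading comes with each control period).
- r.grab_frame(name): name is "side" or "top" or "wrist"; returns a dict with "image" (400x640x3 uint8, red, green, blue), "depth" (400x640 float32, m along the optical axis (not along the pixel's ray), 0 where there is no reading), "mtx" (3x3 intrinsics, pixels), "rvec" (rotation vector, rad) and "tvec" (3), from world to camera coordinates, as OpenCV has them. Camera axes: x right, y down, z forward; pixel columns grow to the right and rows downward; lengths in m; the calibration is good to about 2 mm. A picture is of the moment at which its call begins.
- r.hand_in(): hands the job in; it is judged then, once.
The state is a dict: "clock": time; "joints": joint angles; "qvel": joint speeds; "tau": joint torques, N m; "tcp_pos": TCP position; "orientation": TCP orientation; "contact_force": force on the tool from outside, world axes, zero at the start; "moment": the same for the moment, N m; "grip_width": finger opening in m; "gripper_force": force on a finger pad.
Only numpy, scipy, OpenCV 4.12 (cv2) and the standard library are available. Lean on these libraries where they do the work, as an engineer would, in place of code of your own. Each camera call takes 0.05 s, during which the arm holds its last target. There are 200 camera calls.

## Working session

There is one attempt and no reset: what is moved stays moved. The work goes in short steps, Python scripts to look and compute and a tool call to move; the robot and the scene stay as the last step left them, time stands still between calls to the robot, and variables do not carry over. Pictures are saved under pics/ and viewed, at most 10 in all, crops included, and the job is handed in when it is done.

Besides the shell and the picture viewer there is one more tool, called after "Call:" as name(argument=value, ...) on one line, values as JSON. step_arm: Moves the arm, as the interface text tells. Its arguments: {"type":"object","properties":{"moves":{"type":"array","items":{"type":"array","items":{"type":"number"}}},"grip_force":{"type":"number"}},"required":["moves"]}

```bash
mkdir -p pics; cat > h.py <<'E'
import numpy as np, cv2, pickle
from bench import r
def grab(n):
    f=r.grab_frame(n); pickle.dump(f,open(f'{n}.pkl','wb')); return f
def load(n): return pickle.load(open(f'{n}.pkl','rb'))
def pts(f):
    """world coords per pixel from depth"""
    R=cv2.Rodrigues(np.array(f['rvec'],float))[0]; t=np.array(f['tvec'],float).ravel(); K=np.array(f['mtx'])
    v,u=np.mgrid[:400,:640]; d=f['depth']
    c=np.stack([(u-K[0,2])/K[0,0]*d,(v-K[1,2])/K[1,1]*d,d],-1)
    w=(c-t)@R; w[d==0]=np.nan
    return w
def ray(f,u,v,z):
    R=cv2.Rodrigues(np.array(f['rvec'],float))[0]; t=np.array(f['tvec'],float).ravel(); K=np.array(f['mtx'])
    o=-R.T@t; d=R.T@np.array([(u-K[0,2])/K[0,0],(v-K[1,2])/K[1,1],1]); return o+d*(z-o[2])/d[2]
def save(f,name): cv2.imwrite(f'pics/{name}.png',cv2.cvtColor(f['image'],cv2.COLOR_RGB2BGR))
E
python3 - <<'E'
from h import *
for n in('top','side'):
    f=grab(n); save(f,n+'0')
    R=cv2.Rodrigues(np.array(f['rvec'],float))[0]; print(n,-R.T@np.array(f['tvec']).ravel(),R[2])
o=r.get_obs(); print({k:np.round(v,3) for k,v in o.items()})
E
```

```text
top [ 0.44670221 -0.14444204  1.0579073 ] [ 0.09505522  0.02257303 -0.99521604]
side [0.42078822 0.56187594 0.51215357] [ 0.13624051 -0.81828618 -0.55843195]
{'clock': np.float64(0.1), 'joints': array([ 1.21 ,  0.478,  0.022,  1.556, -0.012,  1.109, -0.083]), 'qvel': array([-0.001, -0.002,  0.   , -0.003, -0.001, -0.001, -0.001]), 'tau': array([ 4.0000e-03, -5.9776e+01,  1.6130e+00, -2.8195e+01,  1.3000e-02,
        5.0000e-03,  0.0000e+00]), 'tcp_pos': array([ 0.169, -0.653,  0.23 ]), 'orientation': array([-3.115, -0.396,  0.   ]), 'contact_force': array([-0.352,  0.268,  0.873]), 'moment': array([ 0.053,  0.066, -0.   ]), 'gripper_force': np.float64(0.0), 'grip_width': np.float64(0.085)}
```

View pics/top0.png

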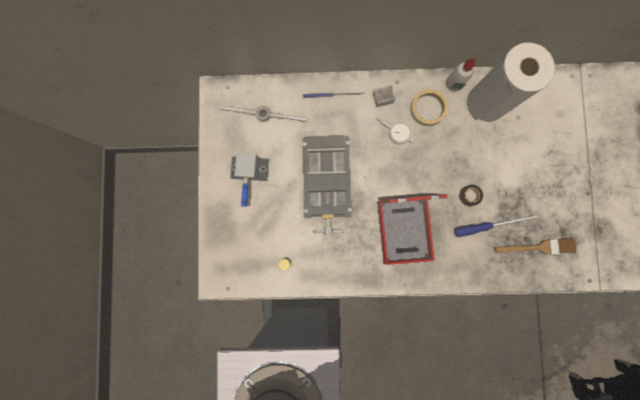

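View pics/side0.png

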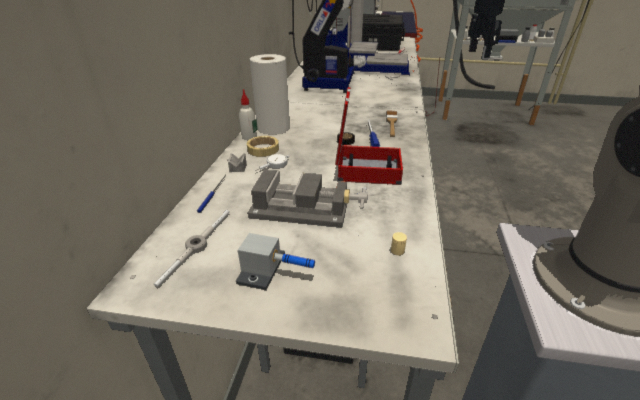

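The top view shows the block at (245,166) with the blue handle pointing at the robot (245,193). The red case is at (405,230) with its hinge and upright lid on the far edge (y≈198), and a vise lies between at (327,175). The brass bar is at (284,264) and the dial gauge at (400,132). Next I measure these.

```bash
python3 - <<'E'
from h import *
def line(P):
    P=P[:,:2]; m=np.median(P,0); vx,vy,_,_=cv2.fitLine(P.astype(np.float32),cv2.DIST_HUBER,0,1e-4,1e-4).ravel(); 
    return m,np.arctan2(vy,vx)
for n in('top','side'):
    f=load(n); W=pts(f); hsv=cv2.cvtColor(f['image'],cv2.COLOR_RGB2HSV); H,S,V=cv2.split(hsv)
    X,Y,Z=W[...,0],W[...,1],W[...,2]
    print('==',n)
    near=lambda x,y,R:(abs(X-x)<R)&(abs(Y-y)<R)
    blue=(H>100)&(H<130)&(S>120)&(Y>-0.02)&(X<0.62)&(Z>0.02)&(Z<.08)
    P=W[blue]; print('blue',len(P),P.min(0).round(4),P.max(0).round(4),np.median(P,0).round(4)); print(line(P))
    blk=(Z>0.055)&(Z<0.07)&(X>.5)&(X<.75)&(Y>.0)&(Y<.2)&(S<70)
    P=W[blk]; print('blocktop',len(P),np.median(P[:,2]),cv2.minAreaRect(P[:,:2].astype(np.float32)))
    red=((H<8)|(H>172))&(S>130)&(X<.62)&(X>.3)&(Y<-.2)&(Y>-.6)
    rim=red&(Z>0.04)&(Z<0.052); P=W[rim]; print('rim',len(P),np.median(P[:,2]),cv2.minAreaRect(P[:,:2].astype(np.float32)))
    lid=red&(Z>0.07); P=W[lid]; print('lid',len(P),P.min(0).round(3),P.max(0).round(3))
    vis=(X>.45)&(X<.8)&(Y<0)&(Y>-.22)&(Z>.02); P=W[vis]; print('vise',P.min(0).round(3),P.max(0).round(3))
    br=(H>15)&(H<35)&(S>90)&(X<.5)&(Y>-.05)&(Y<.15)&(Z>.02); P=W[br]; print('brass',P.min(0).round(3),P.max(0).round(3))
E
```

```text
== top
blue 79 [0.5266 0.068  0.0394] [0.5813 0.0815 0.0481] [0.553  0.0752 0.0444]
(array([0.55298111, 0.0752112 ]), np.float32(-0.08948264))
blocktop 458 0.06105170339421222 ((0.6288121938705444, 0.06859324872493744), (0.05179791897535324, 0.059923797845840454), 84.31959533691406)
rim 288 0.04428406524844225 ((0.45116284489631653, -0.3384973406791687), (0.16026906669139862, 0.12211117893457413), 3.200061321258545)
lid 110 [ 0.514 -0.394  0.205] [ 0.524 -0.275  0.213]
vise [ 0.45  -0.202  0.02 ] [ 0.699 -0.078  0.074]
brass [ 0.361 -0.038  0.031] [ 0.386 -0.012  0.041]
== side
blue 238 [0.5242 0.0695 0.035 ] [0.5831 0.0874 0.049 ] [0.5536 0.0806 0.0442]
(array([0.55361102, 0.08056952]), np.float32(-0.06809557))
blocktop 740 0.063174131276545 ((0.6296412944793701, 0.0692889541387558), (0.05209987238049507, 0.06134815514087677), 84.84917449951172)
rim 477 0.04543805316772135 ((0.4546961784362793, -0.33763420581817627), (0.16848759353160858, 0.12675048410892487), 3.2827725410461426)
lid 169 [ 0.512 -0.394  0.072] [ 0.533 -0.268  0.214]
vise [ 0.45  -0.191  0.02 ] [ 0.707 -0.075  0.073]
brass [ 0.072 -0.034  0.02 ] [ 0.386 -0.001  0.272]
```

```bash
cat >> h.py <<'E'
from scipy.spatial.transform import Rotation as Ro
def go(p,yaw=None,n=1):
    """shift (mm, tool axes) and turn to TCP p with tool down, tool x at yaw"""
    o=r.get_obs(); R=Ro.from_rotvec(o['orientation'])
    s=R.inv().apply(np.array(p)-o['tcp_pos'])*1000
    T=R if yaw is None else Ro.from_matrix([[np.cos(yaw),np.sin(yaw),0],[np.sin(yaw),-np.cos(yaw),0],[0,0,-1]])
    print('shift',s.round(1),'turn',(R.inv()*T).as_rotvec().round(4),'clock',o['clock'])
E
python3 -c "
from h import *
go([.564,.0755,.12],-.093); print(r.tcp_to_grasp)"
```

```text
shift [ 565.  -606.3  111.4] turn [-0.0016  0.0004  0.3458] clock 0.1
0.0187
```

Call:
step_arm(moves=[[282,-303,0,0,0,0.12,85],[282,-303,0,0,0,0.17,85],[282,-303,0,0,0,0.17,85],[282,-303,0,0,0,0.17,85],[282,-303,0,0,0,0.17,85],[282,-303,0,0,0,0.17,85],[282,-303,0,0,0,0.17,85],[282,-303,0,0,0,0.17,85]])

```text
clock: 0.9
tcp_pos: [0.3598, -0.2999, 0.2313]
orientation: [3.139, 0.13, -0.0]
contact_force: [1.9, -0.7, 0.2]
grip_width: 0.0852
gripper_force: 0.0
```

```bash
python3 -c "
from h import *
go([.564,.0755,.12],-.093)
print(r.get_obs()['tcp_pos'],r.get_obs()['joints'])"
```

```text
shift [ 234.5 -357.3  111.2] turn [2.000e-04 1.000e-04 1.756e-01] clock 0.9
[ 0.35984019 -0.29994224  0.23125213] [ 0.69523341  0.14294676 -0.14674377  2.02341614  0.02534214  0.9768673
 -0.95239643]
```

Call:
step_arm(moves=[[225,-347,0,0,0,0.12,60],[225,-347,0,0,0,0.17,60],[225,-347,0,0,0,0.17,60],[225,-347,0,0,0,0.17,60],[225,-347,50,0,0,0.17,60],[225,-347,100,0,0,0.17,60],[225,-347,100,0,0,0.17,60],[225,-347,100,0,0,0.17,60]])

```text
clock: 1.7
tcp_pos: [0.539, 0.0333, 0.1488]
orientation: [3.138, -0.138, 0.0]
contact_force: [0.5, -0.4, -0.0]
grip_width: 0.0599
gripper_force: 0.0
```

```bash
python3 - <<'E'
from h import *
go([.564,.0755,.12],-.093)
f=grab('wrist'); save(f,'w1'); W=pts(f); H,S,V=cv2.split(cv2.cvtColor(f['image'],cv2.COLOR_RGB2HSV))
P=W[(H>100)&(H<130)&(S>120)&(W[...,2]>.025)&(W[...,2]<.06)]
print(len(P),P.min(0),P.max(0)); print(cv2.minAreaRect(P[:,:2].astype(np.float32)))
E
```

```text
shift [ 21.2 -44.2  28.8] turn [ 0.0001 -0.0001  0.0054] clock 1.7
541 [0.52606694 0.06716078 0.03988469] [0.58400531 0.08292625 0.04834529]
((0.554929256439209, 0.07501478493213654), (0.012953555211424828, 0.057682037353515625), 85.98518371582031)
```

View pics/w1.png

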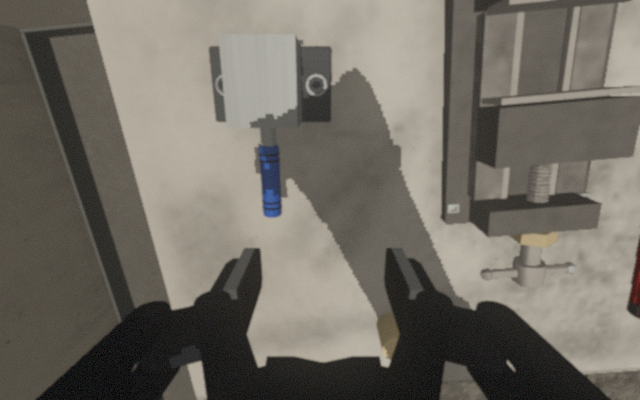

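The wrist view shows the handle clearly at (270,180) and the block top at (260,80). I refine the axis from it.

```bash
python3 - <<'E'
from h import *
f=load('wrist'); W=pts(f); H,S,V=cv2.split(cv2.cvtColor(f['image'],cv2.COLOR_RGB2HSV)); Z=W[...,2]
m=(H>100)&(H<130)&(S>100)&(Z>.025)&(Z<.06)
P=W[m]; xs=np.arange(.53,.582,.004); 
c=[]
for a in xs:
    q=P[abs(P[:,0]-a)<.003]; c.append((q[:,1].min()+q[:,1].max())/2)
k=np.polyfit(xs,c,1); print('axis slope',k[0],'y@.564',np.polyval(k,.564),'zmax',np.percentile(P[:,2],95))
b=(Z>.055)&(Z<.068)&(W[...,0]>.55)&(abs(W[...,1]-.07)<.06); print(cv2.minAreaRect(W[b][:,:2].astype(np.float32)),np.median(W[b][:,2]))
E
```

```text
axis slope -0.08786425883080395 y@.564 0.07405582125062932 zmax 0.04663483326257243
((0.6297506093978882, 0.0693284198641777), (0.0506291501224041, 0.05974512919783592), 84.8770751953125) 0.062294875570884464
```

Call:
step_arm(moves=[[21.3,-43.3,0,0,0,0.002,50],[21.3,-43.3,29,0,0,0.002,50],[21.3,-43.3,70,0,0,0.002,40],[21.3,-43.3,100,0,0,0.002,40],[21.3,-43.3,115,0,0,0.002,40],[21.3,-43.3,115,0,0,0.002,40],[21.3,-43.3,115,0,0,0.002,40]])

```text
clock: 2.45
tcp_pos: [0.5642, 0.0732, 0.0356]
orientation: [-3.138, 0.14, -0.002]
contact_force: [0.5, 0.9, -0.0]
grip_width: 0.0403
gripper_force: 0.0
```

```bash
python3 -c "
from h import *
go([.564,.0748,.023],-.09)"
```

```text
shift [-0.4 -1.6 12.6] turn [-0.0003 -0.001   0.0006] clock 2.45
```

Call:
step_arm(moves=[[0,-1.2,11.5,0,0,0,40],[0,-1.2,11.5,0,0,0,40],[0,-1.2,11.5,0,0,0,40]])

```text
clock: 2.75
tcp_pos: [0.5639, 0.0744, 0.0237]
orientation: [-3.138, 0.14, -0.001]
contact_force: [0.3, -0.3, 1.1]
grip_width: 0.0397
gripper_force: 0.0
```

```bash
python3 -c "
from h import *
go([.564,.0748,.023],-.09)"
```

```text
shift [ 0.1 -0.5  0.7] turn [-0.0001 -0.0006  0.0008] clock 2.75
```

Call:
step_arm(moves=[[0,0,0,0,0,0,25],[0,0,0,0,0,0,20],[0,0,0,0,0,0,14],[0,0,0,0,0,0,10],[0,0,0,0,0,0,10],[0,0,0,0,0,0,10],[0,0,0,0,0,0,10]], grip_force=25)

```text
clock: 3.45
tcp_pos: [0.5639, 0.0745, 0.0234]
orientation: [-3.138, 0.14, -0.001]
contact_force: [-0.1, 0.5, 2.9]
grip_width: 0.0151
gripper_force: 24.5
```

Call:
step_arm(moves=[[-3,0,0,0,0,0,10],[-7,0,0,0,0,0,10],[-11,0,0,0,0,0,10],[-15,0,0,0,0,0,10],[-20,0,0,0,0,0,10]])

```text
clock: 3.95
tcp_pos: [0.543, 0.0761, 0.0231]
orientation: [3.138, -0.14, -0.001]
contact_force: [1.5, 0.6, 0.1]
grip_width: 0.0149
gripper_force: 24.3
```

Call:
step_arm(moves=[[-8,0,0,0,0,0,10],[-16,0,0,0,0,0,10],[-24,0,0,0,0,0,10],[-32,0,0,0,0,0,10],[-40,0,0,0,0,0,10],[-48,0,0,0,0,0,10],[-58,0,0,0,0,0,10],[-58,0,0,0,0,0,10]])

```text
clock: 4.75
tcp_pos: [0.4841, 0.0812, 0.0231]
orientation: [3.138, -0.139, -0.003]
contact_force: [0.3, -0.3, -1.5]
grip_width: 0.0152
gripper_force: 24.4
```

```bash
python3 - <<'E'
from h import *
f=grab('side'); save(f,'s2'); W=pts(f); H,S,V=cv2.split(cv2.cvtColor(f['image'],cv2.COLOR_RGB2HSV))
cv2.imwrite('pics/s2c.png',cv2.resize(cv2.cvtColor(f['image'],cv2.COLOR_RGB2BGR)[200:320,210:410],None,fx=3,fy=3))
P=W[(H>100)&(H<130)&(S>120)&(W[...,2]>.02)&(W[...,2]<.07)&(W[...,0]<.6)&(W[...,1]>0)]
print(P.min(0),P.max(0))
E
```

```text
[0.44449822 0.07465255 0.03430042] [0.50261962 0.0935401  0.04758787]
```

View pics/s2c.png

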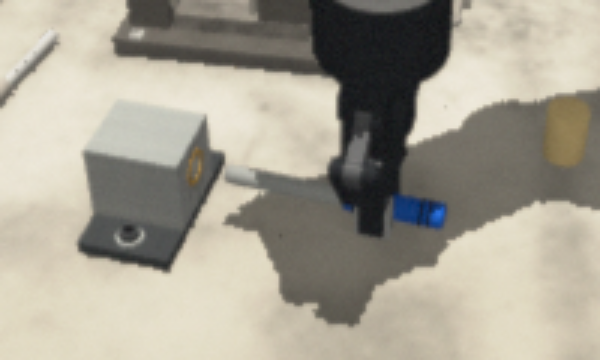

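The pin is clear: its tip is at (225,172) in the crop, in front of the bore mouth. I lift it and carry it over, keeping the tip short of the leaning lid.

Call:
step_arm(moves=[[0,0,-15,0,0,0,10],[0,0,-40,0,0,0,10],[0,0,-70,0,0,0,10],[0,0,-95,0,0,0,10],[0,0,-107,0,0,0,10],[0,0,-107,0,0,0,10]], grip_force=40)

```text
clock: 5.4
tcp_pos: [0.4874, 0.0814, 0.1317]
orientation: [-3.138, 0.141, -0.006]
contact_force: [0.8, 0.0, -1.5]
grip_width: 0.0142
gripper_force: 40.7
```

```bash
python3 -c "
from h import *
go([.405,-.339,.13],.056)"
```

```text
shift [-44.4 426.1   1.1] turn [-0.0006 -0.0036 -0.1457] clock 5.4
```

Call:
step_arm(moves=[[-5,30,0,0,0,-0.02,10],[-12,75,0,0,0,-0.05,10],[-18,120,0,0,0,-0.08,10],[-25,165,0,0,0,-0.11,10],[-30,210,0,0,0,-0.13,10],[-34,255,0,0,0,-0.146,10],[-36,290,0,0,0,-0.146,10],[-37,300,0,0,0,-0.146,10]])

```text
clock: 6.2
tcp_pos: [0.4203, -0.2184, 0.1287]
orientation: [3.14, 0.079, -0.004]
contact_force: [0.0, 0.3, -1.2]
grip_width: 0.0145
gripper_force: 40.6
```

```bash
python3 - <<'E'
from h import *
go([.405,-.339,.13],.056)
f=grab('wrist'); W=pts(f); H,S,V=cv2.split(cv2.cvtColor(f['image'],cv2.COLOR_RGB2HSV)); Z=W[...,2]
red=((H<8)|(H>172))&(S>130); rim=red&(Z>.041)&(Z<.051); P=W[rim]; print(len(P),np.median(P[:,2]),cv2.minAreaRect(P[:,:2].astype(np.float32)))
save(f,'w3')
E
```

```text
shift [-21.3 119.6  -1.1] turn [ 0.0005  0.0025 -0.0055] clock 6.2
6901 0.04572094105923914 ((0.45320838689804077, -0.33865243196487427), (0.16358278691768646, 0.1238660216331482), 3.5742313861846924)
```

View pics/w3.png

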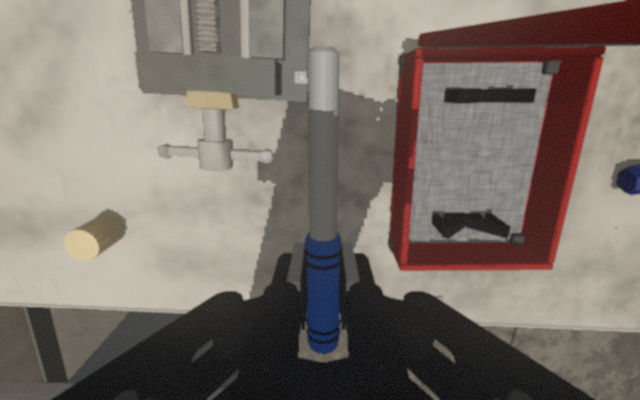

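The view shows the pin held level with its tip at (323,50). The full case rim is visible, corners about (400,268) to (603,48), with black V-rests at (490,95) and (470,222). I measure the pin in the grip and refine the case yaw.

```bash
python3 - <<'E'
from h import *
f=load('wrist'); W=pts(f); H,S,V=cv2.split(cv2.cvtColor(f['image'],cv2.COLOR_RGB2HSV)); X,Y,Z=[W[...,i] for i in range(3)]
o=r.get_obs(); R=Ro.from_rotvec(o['orientation']); 
L=R.inv().apply((W.reshape(-1,3)-o['tcp_pos'])).reshape(W.shape)
m=(abs(L[...,1])<.02)&(L[...,0]>-.06)&(L[...,0]<.12)&(Z>.12)&(Z<.17)
for nm,mm in(('blue',m&(H>100)&(H<130)&(S>120)),('shaft',m&(L[...,0]>.025))):
    P=L[mm]; print(nm,len(P),P.min(0).round(4),P.max(0).round(4))
    for a in np.linspace(P[:,0].min()+.006,P[:,0].max()-.006,4):
        q=P[abs(P[:,0]-a)<.003]; print('  x%.3f ymid %.4f w %.4f ztop %.4f'%(a,(q[:,1].min()+q[:,1].max())/2,np.ptp(q[:,1]),np.percentile(q[:,2],3)))
red=((H<8)|(H>172))&(S>100); c=np.array([.4532,-.3387]); y=.06
M=np.array([[np.cos(y),np.sin(y)],[-np.sin(y),np.cos(y)]])
C=(W[...,:2]-c)@M.T
rim=red&(Z>.042)&(Z<.05)
P=C[rim]
for s in(-1,1):
    xs=np.arange(-.06,.061,.01); e=[(lambda q:(s*np.max(s*q)))(P[(abs(P[:,0]-a)<.006)&(P[:,1]*s>0.03)][:,1]) for a in xs]; k=np.polyfit(xs,e,1); print('side',s,k.round(4))
xs=np.arange(-.05,.051,.01); e=[P[(abs(P[:,1]-a)<.006)&(P[:,0]<-.05)][:,0].min() for a in xs]; print('front',np.polyfit(xs,e,1).round(4))
bl=(V<60)&(Z>.02)&(Z<.045)&(abs(C[...,0])<.07)&(abs(C[...,1])<.05)
for s in(-1,1):
    q=C[bl&(C[...,0]*s>0.035)]; print('V',s,len(q),q.min(0).round(4),q.max(0).round(4))
E
```

```text
blue 3213 [-0.0389 -0.0078 -0.0311] [ 0.0206  0.0081 -0.0135]
  x-0.033 ymid 0.0004 w 0.0146 ztop -0.0219
  x-0.017 ymid 0.0002 w 0.0159 ztop -0.0223
  x-0.001 ymid 0.0003 w 0.0145 ztop -0.0228
  x0.015 ymid 0.0005 w 0.0150 ztop -0.0232
shaft 5523 [ 0.025  -0.0059 -0.0246] [ 0.0953  0.0062 -0.0146]
  x0.031 ymid 0.0003 w 0.0115 ztop -0.0217
  x0.050 ymid 0.0003 w 0.0119 ztop -0.0224
  x0.070 ymid 0.0001 w 0.0117 ztop -0.0229
  x0.089 ymid 0.0001 w 0.0119 ztop -0.0236
side -1 [-0.0059 -0.0622]
side 1 [-0.0009  0.0618]
front [ 0.0095 -0.0816]
V -1 826 [-0.0561 -0.0254] [-0.0467  0.0271]
V 1 978 [ 0.0475 -0.0259] [0.0565 0.0267]
```

```bash
python3 -c "
from h import *
go([.400,-.341,.13],.057)"
```

```text
shift [-26.7 121.8  -1.1] turn [ 0.0003  0.0024 -0.0061] clock 6.25
```

Call:
step_arm(moves=[[-10,30,0,0,-0.02,0,10],[-20,70,0,0,-0.05,-0.006,10],[-26,105,0,0,-0.05,-0.006,10],[-26,121,0,0,-0.05,-0.006,10],[-26,121,0,0,-0.05,-0.006,10],[-26,121,0,0,-0.05,-0.006,10]])

```text
clock: 6.85
tcp_pos: [0.4037, -0.3344, 0.1295]
orientation: [-3.139, -0.101, 0.08]
contact_force: [0.3, 0.1, -1.3]
grip_width: 0.0145
gripper_force: 40.7
```

```bash
python3 -c "
from h import *
go([.400,-.341,.062]);go([.4248,-.340,.062]);go([.4248,-.34,.013]);go([.4248,-.34,.013],.057)"
```

```text
shift [-0.7  6.4 67.6] turn [0. 0. 0.] clock 6.85
shift [24.   7.  66.3] turn [0. 0. 0.] clock 6.85
shift [ 26.5   7.1 115.3] turn [0. 0. 0.] clock 6.85
shift [ 26.5   7.1 115.3] turn [-0.0018  0.0506  0.0076] clock 6.85
```

Call:
step_arm(moves=[[-1,5,20,0,0,0.006,10],[-1,5,45,0,0,0.006,10],[-1,5,66,0,0,0.006,10],[6,5,66,0,0,0.006,10],[16,5,66,0,0,0.006,10],[22,5,66,0,0,0.006,10],[22,5,66,0,0,0.006,10]])

```text
clock: 7.55
tcp_pos: [0.425, -0.3399, 0.0645]
orientation: [3.137, 0.092, -0.074]
contact_force: [0.0, 0.1, -1.0]
grip_width: 0.0144
gripper_force: 40.7
```

```bash
python3 - <<'E'
from h import *
go([.424,-.34,.013]);go([.424,-.34,.013],.057)
f=grab('side'); cv2.imwrite('pics/s4.png',cv2.resize(cv2.cvtColor(f['image'],cv2.COLOR_RGB2BGR)[80:200,310:430],None,fx=4,fy=4))
f=grab('wrist'); save(f,'w4')
E
```

```text
shift [ 1.4 -0.1 51.5] turn [0. 0. 0.] clock 7.55
shift [ 1.4 -0.1 51.5] turn [0.0014 0.0469 0.002 ] clock 7.55
```

View pics/s4.png

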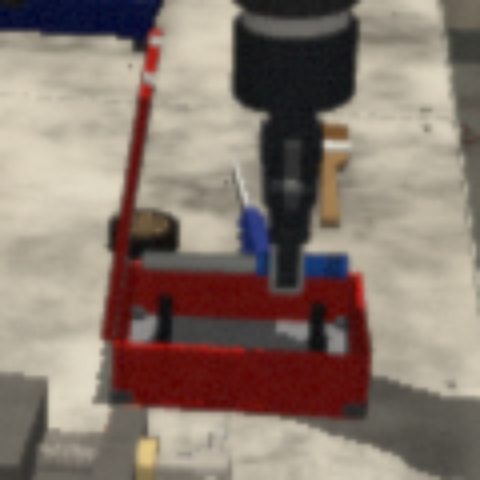

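View pics/w4.png

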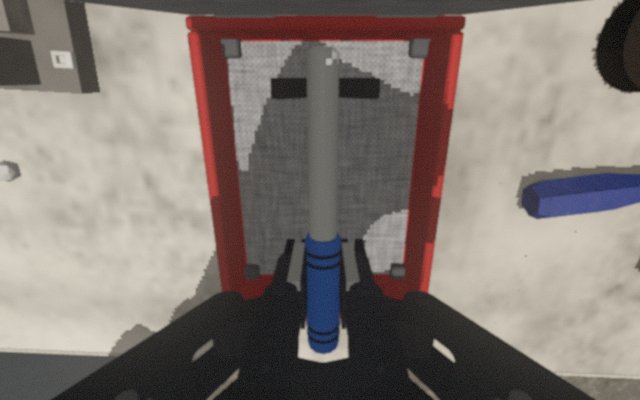

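The pin sits centred over the Vs: far V spans 272–378 with the shaft at 322, and the tip is inside the rim. I lower it.

Call:
step_arm(moves=[[0,0,12,0,0,0,10],[0.5,0,25,0,0,0,10],[1,0,36,0,0,0,10],[1.3,0,43,0,0,0,10],[1.4,0,46,0,0,0,10],[1.4,0,46,0,0,0,10]])

```text
clock: 8.25
tcp_pos: [0.421, -0.3402, 0.0166]
orientation: [3.138, 0.089, -0.08]
contact_force: [-0.2, 0.3, -1.5]
grip_width: 0.0144
gripper_force: 40.7
```

Call:
step_arm(moves=[[2.5,0,0,0,0,0,10],[2.6,0,1.5,0,0,0,10],[2.6,0,2.5,0,0,0,10],[2.6,0,2.5,0,0,0,10]])

```text
clock: 8.65
tcp_pos: [0.4238, -0.3402, 0.0147]
orientation: [3.138, 0.089, -0.078]
contact_force: [-0.1, -0.9, -0.3]
grip_width: 0.0148
gripper_force: 40.7
```

Call:
step_arm(moves=[[0,0,0.7,0,0,0,10],[0,0,1.5,0,0,0,10],[0,0,1.5,0,0,0,10]])

```text
clock: 8.95
tcp_pos: [0.4241, -0.341, 0.0135]
orientation: [3.137, 0.089, -0.077]
contact_force: [0.4, -1.6, 2.3]
grip_width: 0.0145
gripper_force: 41.0
```

Contact is felt, so I open gradually.

Call:
step_arm(moves=[[0,0,0,0,0,0,14],[0,0,0,0,0,0,16],[0,0,0,0,0,0,17],[0,0,0,0,0,0,18],[0,0,0,0,0,0,22],[0,0,0,0,0,0,28],[0,0,0,0,0,0,32],[0,0,0,0,0,0,32]], grip_force=20)

```text
clock: 9.75
tcp_pos: [0.4236, -0.34, 0.013]
orientation: [3.138, 0.089, -0.079]
contact_force: [-0.4, 0.3, -0.5]
grip_width: 0.032
gripper_force: 0.0
```

Call:
step_arm(moves=[[0,0,-8,0,0,0,32],[0,0,-25,0,0,0,32],[-3,0,-50,0,0,0,32],[-5,0,-85,0,0,0,32],[-8,0,-125,0,0.05,0,32],[-15,0,-165,0,0.05,0,32],[-25,0,-200,0,0.05,0,32],[-25,0,-200,0,0.05,0,32]])

```text
clock: 10.55
tcp_pos: [0.4103, -0.3431, 0.2199]
orientation: [3.134, 0.087, 0.011]
contact_force: [0.7, -0.7, -1.3]
grip_width: 0.0322
gripper_force: 0.0
```

```bash
python3 - <<'E'
from h import *
f=grab('wrist'); save(f,'w5'); W=pts(f); H,S,V=cv2.split(cv2.cvtColor(f['image'],cv2.COLOR_RGB2HSV))
c=np.array([.4532,-.3384]); y=.057
M=np.array([[np.cos(y),np.sin(y)],[-np.sin(y),np.cos(y)]]); C=(W[...,:2]-c)@M.T; Z=W[...,2]
ins=(abs(C[...,0])<.076)&(abs(C[...,1])<.05)
q=ins&(H>100)&(H<130)&(S>120); print('blue',q.sum(),C[q].min(0).round(4),C[q].max(0).round(4),np.percentile(Z[q],95))
t=ins&(abs(C[...,1])<.02)&(C[...,0]>-.005)&(Z>.024); print('shaft',C[t].min(0).round(4),C[t].max(0).round(4),np.percentile(Z[t],[5,50,95]))
f=grab('side');W=pts(f);H,S,V=cv2.split(cv2.cvtColor(f['image'],cv2.COLOR_RGB2HSV))
C=(W[...,:2]-c)@M.T; l=((H<8)|(H>172))&(S>120)&(W[...,2]>.07)&(C[...,0]>.04)&(abs(C[...,0])<.12)&(abs(C[...,1])<.08)
k=np.polyfit(W[...,2][l],C[...,0][l],1); print('lid',l.sum(),k,C[l].min(0),C[l].max(0),W[...,2][l].max()); o=r.get_obs(); print(o['tcp_pos'],o['joints'].round(2),o['clock'])
E
```

```text
blue 668 [-0.0656 -0.049 ] [-0.0086  0.0481] 0.2739818916924409
shaft [-0.0049 -0.02  ] [0.076 0.02 ] [0.0287668  0.20871888 0.21181815]
lid 180 [-0.11903851  0.09062441] [ 0.06201587 -0.06116547] [0.08377747 0.06371533] 0.2135490121397204
[ 0.40892394 -0.34133891  0.2153082 ] [ 0.79  0.27 -0.25  1.9   0.08  0.97 -1.01] 10.65
```

View pics/w5.png

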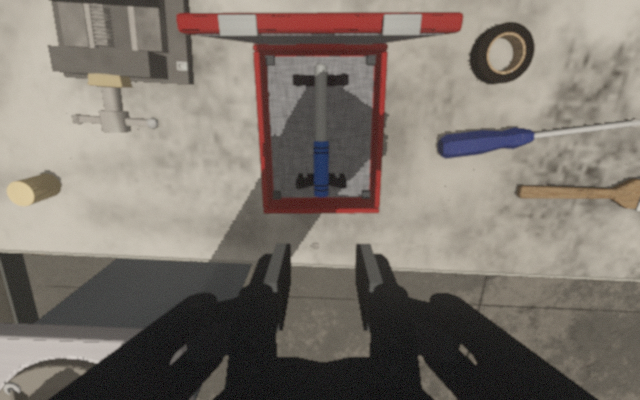

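The pin lies in both Vs: tip (320,68), handle end (321,196), nothing above the rim, and the lid is still upright. I check the numbers and plan the lid push as an arc for the fingertip's lower front corner.

```bash
python3 - <<'E'
from h import *
f=load('wrist'); W=pts(f); H,S,V=cv2.split(cv2.cvtColor(f['image'],cv2.COLOR_RGB2HSV))
c=np.array([.4532,-.3384]); y=.057
M=np.array([[np.cos(y),np.sin(y)],[-np.sin(y),np.cos(y)]]); C=(W[...,:2]-c)@M.T; Z=W[...,2]
ins=(abs(C[...,0])<.076)&(abs(C[...,1])<.012)
q=ins&(H>100)&(H<130)&(S>120)&(Z<.06); print('blue',q.sum(),C[q].min(0).round(4),C[q].max(0).round(4),np.percentile(Z[q],95))
t=ins&(C[...,0]>-.005)&(Z>.026)&(Z<.06)&(S<60); print('shaft',C[t].min(0).round(4),C[t].max(0).round(4),np.percentile(Z[t],[5,50,95]))
go([.409,-.341,.285],.057); go([.563,-.332,.285],.057)
for th in(1.5,1.45,1.3,1.15,1,.85,.7,.55,.4,.25,.1,0,-.03):
    x=.0825-.13*np.cos(th)+.008*np.sin(th)+.011; z=.0465+.13*np.sin(th)+.008*np.cos(th); print(th,round(x*1e3-97.5,1),round(z*1e3,1))
E
```

```text
blue 633 [-0.0656 -0.0091] [-0.0086  0.0074] 0.03660342739117825
shaft [-0.0049 -0.0117] [0.0663 0.012 ] [0.02736998 0.03083577 0.03298785]
shift [  0.2  -0.2 -69.7] turn [ 0.0018 -0.0017 -0.0007] clock 10.65
shift [154.5  -0.5 -69.4] turn [ 0.0018 -0.0017 -0.0007] clock 10.65
1.5 -5.2 176.7
1.45 -11.7 176.5
1.3 -31.1 173.9
1.15 -49.8 168.4
1 -67.5 160.2
0.85 -83.8 149.4
0.7 -98.3 136.4
0.55 -110.6 121.3
0.4 -120.6 104.5
0.25 -128.0 86.4
0.1 -132.6 67.4
0 -134.0 54.5
-0.03 -134.2 50.6
```

Call:
step_arm(moves=[[0,0,-40,0,0,0,0],[0,0,-75,0,0,0,0],[40,0,-75,0,0,0,0],[85,0,-75,0,0,0,0],[130,0,-75,0,0,0,0],[160,0,-75,0,0,0,0],[160,0,-75,0,0,0,0],[160,0,-75,0,0,0,0]])

```text
clock: 11.45
tcp_pos: [0.5682, -0.3311, 0.2868]
orientation: [-3.138, -0.091, 0.005]
contact_force: [-0.8, -0.1, -0.2]
grip_width: -0.0002
gripper_force: 0.0
```

```bash
python3 -c "
from h import *
go([.565,-.332,.177],.057)"
```

```text
shift [ -2.9   0.9 109.8] turn [-0.0019  0.0032  0.0012] clock 11.45
```

Call:
step_arm(moves=[[0,0,35,0,0,0,0],[0,0,75,0,0,0,0],[0,0,105,0,0,0,0],[0,0,110,0,0,0,0],[0,0,110,0,0,0,0],[0,0,110,0,0,0,0]])

```text
clock: 12.05
tcp_pos: [0.569, -0.3328, 0.181]
orientation: [3.139, 0.088, 0.003]
contact_force: [-0.0, -0.5, 0.6]
grip_width: -0.0001
gripper_force: 0.0
```

```bash
python3 -c "
from h import *
go([.4532+.0975*.9984,-.3384+.0975*.057,.1765],.057)"
```

```text
shift [-18.5  -1.    4.5] turn [ 0.0016 -0.0021 -0.0009] clock 12.05
```

Call:
step_arm(moves=[[-15,-1,4,0,0,0,0],[-28,-1,4.5,0,0,0,0],[-40,-1,6,0,0,0,0],[-52,-1,8,0,0,0,0],[-64,-1,12,0,0,0,0],[-75,-1,16,0,0,0,0],[-86,-1,21,0,0,0,0],[-86,-1,21,0,0,0,0]])

```text
clock: 12.85
tcp_pos: [0.4799, -0.3361, 0.1568]
orientation: [-3.139, -0.087, 0.005]
contact_force: [0.4, 0.1, 0.5]
grip_width: -0.0
gripper_force: 0.0
```

```bash
python3 - <<'E'
from h import *
go([.4532+.0975*.9984,-.3384+.0975*.057,.1765],.057)
f=grab('side');save(f,'s6'); cv2.imwrite('pics/s6c.png',cv2.resize(cv2.cvtColor(f['image'],cv2.COLOR_RGB2BGR)[60:200,300:440],None,fx=3,fy=3))
E
```

```text
shift [ 70.7   0.6 -19.9] turn [-0.001   0.0032 -0.0019] clock 12.85
```

View pics/s6c.png

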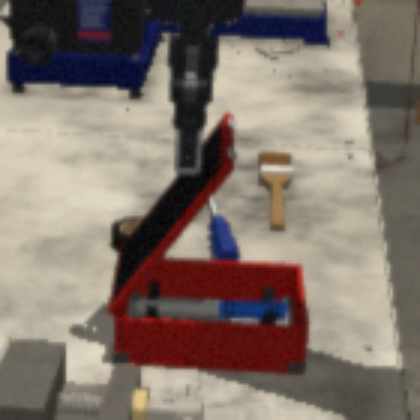

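The lid is tilted to about 0.95 rad and resting against the fingertip at crop (190,168). The pin is undisturbed, so I continue the arc.

Call:
step_arm(moves=[[-13,0,7.5,0,0,0,0],[-23,0,16,0,0,0,0],[-32,0,25,0,0,0,0],[-40,0,35.5,0,0,0,0],[-47,0,47,0,0,0,0],[-53,0,58,0,0,0,0],[-57,0,70,0,0,0,0],[-57,0,70,0,0,0,0]])

```text
clock: 13.7
tcp_pos: [0.4239, -0.3384, 0.086]
orientation: [-3.138, -0.088, 0.005]
contact_force: [0.5, 0.1, -0.3]
grip_width: -0.0001
gripper_force: 0.0
```

```bash
python3 - <<'E'
from h import *
go([.4532+(.0975-.1335)*.9984,-.3384-.036*.057,.0545],.057)
E
```

```text
shift [-6.6  1.7 31.5] turn [-0.0022  0.0032 -0.0006] clock 13.7
```

Call:
step_arm(moves=[[-3,1,10,0,0,0,0],[-5,1,19,0,0,0,0],[-6,1,26,0,0,0,0],[-6.5,1,31,0,0,0,0],[-6.5,1,33,0,0,0,0],[-6.5,1,33,0,0,0,0]])

```text
clock: 14.3
tcp_pos: [0.4192, -0.3404, 0.0549]
orientation: [-3.14, -0.089, 0.001]
contact_force: [-0.3, 0.2, 0.5]
grip_width: 0.0003
gripper_force: 0.0
```

Call:
step_arm(moves=[[0,0,1,0,0,0,0],[0,0,2,0,0,0,0],[0,0,2,0,0,0,0]])

```text
clock: 14.6
tcp_pos: [0.4195, -0.3406, 0.0544]
orientation: [3.14, 0.089, 0.0]
contact_force: [-4.0, 3.0, 13.0]
grip_width: 0.0001
gripper_force: 6.7
```

The lid is pressed against the rim with 13 N. I retreat upward and verify.

Call:
step_arm(moves=[[0,0,-5,0,0,0,0],[0,0,-30,0,0,0,0],[0,0,-80,0,0,0,0],[0,0,-130,0,0,0,0],[0,0,-160,0,0,0,0],[0,0,-160,0,0,0,0]])

```text
clock: 15.2
tcp_pos: [0.4219, -0.3421, 0.2183]
orientation: [3.134, 0.089, 0.012]
contact_force: [0.1, -1.2, 0.6]
grip_width: 0.0001
gripper_force: 0.0
```

```bash
python3 - <<'E'
from h import *
c=np.array([.4532,-.3384]); y=.057
M=np.array([[np.cos(y),np.sin(y)],[-np.sin(y),np.cos(y)]])
for n in('top','side','wrist'):
    f=grab(n); W=pts(f); H,S,V=cv2.split(cv2.cvtColor(f['image'],cv2.COLOR_RGB2HSV)); C=(W[...,:2]-c)@M.T; Z=W[...,2]
    m=(abs(C[...,0])<.078)&(abs(C[...,1])<.055)&(Z<.1)
    if m.sum()>50: print(n,m.sum(),'slope,z',np.polyfit(C[...,0][m],Z[m],1).round(4),np.percentile(Z[m],[2,98]).round(4))
save(load('side'),'s7')
print(r.get_obs()['tcp_pos'])
E
```

```text
top 2231 slope,z [-0.0012  0.0539] [0.0501 0.0576]
side 1736 slope,z [-1.0739 -0.2865] [-0.9231  0.0584]
wrist 19372 slope,z [-0.0001  0.0553] [0.0538 0.0568]
[ 0.4187842  -0.34023716  0.21255466]
```

View pics/s7.png

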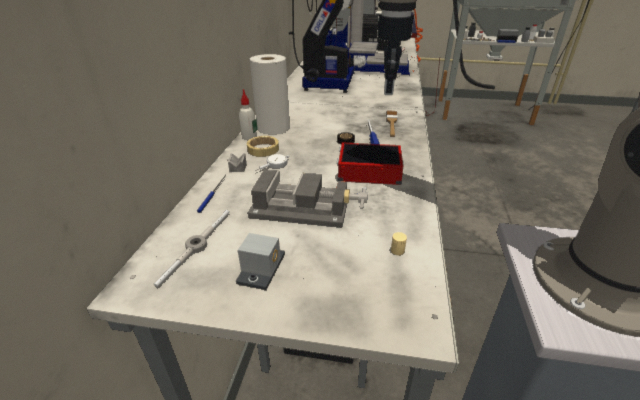

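The lid at (370,155) is flat: its slope is about 0 and its top is at 54–55 mm. The brass bar and dial gauge are in place and the arm is clear.

```bash
python3 -c "
from bench import r
print(r.hand_in())"
```

```text
the job is handed in; nothing more can be done
None
```

I drew the pin from the block, laid it in both V-rests and released it, then shut the lid flat; the brass bar and dial gauge were not touched, and the job is handed in (no verdict was returned).

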